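Pack the tweezers in the instrument cassette and snap its cover on

ROBOT

A 6-joint arm with a two-finger parallel gripper is mounted at the origin on the work surface; the furniture and walls round the work are solid. World frame = base frame: x ahead of the robot, y to its left, z up, the work surface at z = 0. Lengths are in m, angles in degrees, forces in N, time in s.
With the tool pointing down it reaches from about 0.3 to 0.85 m from the base axis. Payload 4.2 kg.
Tool frame: the origin (TCP) lies on the centre line of the jaws, within the pads' length; the fingertips stand 14 mm ahead of it and the grasp point (between the pads) lies 5 mm behind it; z points along the fingers, y is the line along which they close (so a half turn about z gives the same grasp; the last joint's range is limited). The gripper opens to 91 mm and grips with 3 to 60 N. Pads are 32 mm wide; open, the fingers measure 118 mm over their backs; the gripper's body (76 mm by 178 mm) begins 60 mm behind the grasp point.
Start: joints at [-74.026, 18.312, 89.639, -0, 72.044, -1.146], TCP at [0.169, -0.55, 0.228] pointing down, gripper open.
Joint ranges: [-177.97, 177.97], [-48.28, 115.42], [12.27, 149.76], [-77.06, 257.06], [2.81, 150.46], [-146.56, 146.56]. Speed limits (degrees/s): [147.25, 147.25, 180, 180, 180, 180].

INTERFACE

Orientations are given as [roll, pitch, yaw] about the fixed x, y, z axes, in that order (R = Rz(yaw) Ry(pitch) Rx(roll)).
In Python, from cell import robot gives the robot as it stands. The module is installed in compiled form; this text tells all that it offers.
- The arm moves only by the shell command python3 -m creep 'ROWS' [FORCE]. ROWS is a JSON object whose one key "deltas" holds a list that holds one entry, the list of rows, each a list of 7 numbers: the shift along the tool's x, y, z in mm, then the turn, a rotation vector about the tool's x, y, z in degrees, then the opening, from 0 (shut) to 1 (fully open). A call has 1 to 5 rows; each row is the pose to reach, as a shift and turn from the pose commanded when the call began, along the tool's axes at that moment; what a row does not reach only later rows make up. A row lasts 1/8 s, in which the tool goes at most 62.5 mm and 10.7 degrees, less where a joint would pass 70% of its speed; a pose out of reach is approached as far as the arm can. A call with a gripper value outside its range is refused whole. The fingers move at their own pace and stop on an object; FORCE is the grip in N (left out, the last holds). Time passes only in rows, so rows that repeat a pose let the fingers close. It gives the time, the measured TCP pose, the force, the opening and the grip force at its end, in the units of the state.
- robot.sense(): the state, without advancing time (a new reading comes with each control period).
- robot.snapshot(name): name is "scene" or "top" or "wrist"; returns the picture (420x560x3 uint8, blue, green, red); there is no depth.
- robot.camera_params(name): a dict with "intrinsics" (3x3 intrinsics, pixels), "k1" (the pictures are not rectified: a ray, as slopes to the right and down, at radius r is drawn at 1 + k1 r^2 times it, then the intrinsics apply), "world_from_camera" (4x4, takes a point from camera to world coordinates). Camera axes: x right, y down, z forward; pixel columns grow to the right and rows downward; lengths in m; the calibration is good to about 2 mm. A picture is of the moment at which its call begins: read the wrist's pose just before it. camera_params takes no time and is no camera call; for the wrist camera it gives the pose at the moment of the call.
- robot.sign_off(): hands the job in; it is judged then, once.
The state is a dict: "time_s": time; "qpos": joint angles; "dq": joint speeds; "joint_efforts": joint torques, N m; "position": TCP position; "tool_rot": TCP orientation; "wrist_force": force on the tool from outside, world axes, zero at the start; "torque": the same for the moment, N m; "finger_gap": opening from 0.0 (shut) to 1.0 (fully open); "grasp_force": force on a finger pad.
Only numpy, scipy, OpenCV 4.12 (cv2) and the standard library are available. Lean on these libraries where they do the work, as an engineer would, in place of code of your own. Each camera call takes 0.05 s, during which the arm holds its last target. There are 200 camera calls.

TASK

Lay the tweezers flat in the empty long compartment of the instrument cassette and let go of them. Then put the white cover on the cassette by its grip rib and press it down until both spring catches snap over its ends and it sits fully home, and finish while still pressing it down with a steady push of about 10 newtons: do not let go of the cover. Leave the timer, the petri dishes and the amber bottle where they are.

Things in the scene. Friction and masses are not known exactly. Their poses are not given: they have to be found in the camera images.
- cassette: Instrument cassette, a grey tray fixed to the worktop, base plate 190 x 94 x 5 mm. Origin: centre of its underside, on the worktop. x along its length (away from the robot at yaw 0), y across to the left. Inner floor 5 mm up. The empty compartment is on the -y side (point slot); a thin spatula is fixed in the other at y = +27 mm, top 10 mm up. Guide posts at the corners, 46 mm high.
- slot (a point): Centre of the tweezers compartment's floor, at (0, -14, 5) mm in the cassette's frame. It runs along x: 26 mm wide between ribs 8 mm high at |x| = 37 to 65 mm, 132 mm long between the cross bars. In the middle 74 mm there are no ribs or side walls, so fingers can stand beside the part. Tweezers may lie either way round.
- seat (a point): Where the underside centre of the seated cover comes: (0, 0, 18) mm in the cassette's frame. The cover rests on cross bars at x = -72 and +72 mm, tops 18 mm up. The corner posts guide it with 1.5 mm play at each end and 2.5 mm at each side; their flared tops (38 to 46 mm up) take it in from up to about 5 mm off.
- catch_near (a joint): Spring catch at the cassette's -x end, a steel blade 34 mm high with a round nose; m. 0 = sprung home; grows to 0.006 as pushed outward. Laid on, the cover rests on both noses, underside 32 mm above the worktop. Pushing it down (both catches together 8 to 18 N) moves them 3 mm out; 8 mm above home the force drops, they snap back to 0 over its ends.
- catch_far (a joint): The same spring catch at the cassette's +x end, same values.
- cover: White clip cover: plate 160 x 76 x 6 mm with rounded ends, about 0.12 kg, on top an upright grip rib 70 mm long (x), 12 wide (y), 24 high (top 30 mm above the underside). Origin: centre of the underside; x along its length. Lies on the worktop at first; fits either way round. Fingers gripping the rib across y can rest their tips on the plate to press.
- tweezers: Steel tweezers lying flat on the worktop, 18 x 124 x 8 mm, 18 g. Origin: centre of the underside; y along the length, x across the 18 mm width (grasp across it at the middle). They and the cover may swap places from start to start.
- lab_timer: Bystander: small bench timer 56 x 62 x 46 mm. Origin: centre of its underside.
- petri_stack: Bystander: stack of clear petri dishes, 69 mm across, 48 mm high. Origin: centre of its underside.
- reagent_amber: Bystander: amber reagent bottle, 62 mm across, 126 mm high. Origin: centre of its underside.

How it is judged (in metres and radians):
On the way, in this order (a step that is already met when the one before it is completed fails the run):
1. the tweezers lie flat in the empty compartment, let go (x of tweezers in the frame of cassette between -0.01 and 0.01 m and y of tweezers in the frame of cassette between -0.021 and -0.007 m and z of tweezers in the frame of cassette between 0.002 and 0.008 m and angle between the y axis of tweezers and the x axis of cassette, either way round below 0.12 rad and angle between tweezers's own z axis and vertical below 0.08 rad and contact force between the fingers and tweezers below 0.05 N and linear speed of tweezers below 0.02 m/s), for 0.2 s.
2. the cover sits home under both catches (x of cover in the frame of cassette between -0.004 and 0.004 m and y of cover in the frame of cassette between -0.004 and 0.004 m and z of cover in the frame of cassette between 0.016 and 0.02 m and angle between cover's own z axis and vertical below 0.03 rad and angle between the x axis of cover and the x axis of cassette, either way round below 0.06 rad and value of joint each of catch_near, catch_far below 0.0012 m), for 0.2 s.
At the end, for the whole second after the job is handed in: Tweezers flat on the floor of their compartment (within 10 mm lengthways, 7 mm across, 3 mm in height); cover home (2 mm in height, 4 mm sideways, level within 0.03 rad), both catches sprung back (within 1.2 mm); the robot still presses the cover onto the cassette with 5 to 40 N (all of step 2 and x of tweezers in the frame of cassette between -0.01 and 0.01 m and y of tweezers in the frame of cassette between -0.021 and -0.007 m and z of tweezers in the frame of cassette between 0.002 and 0.008 m and angle between the y axis of tweezers and the x axis of cassette, either way round below 0.12 rad and angle between tweezers's own z axis and vertical below 0.08 rad and contact force between cover and cassette between 5 and 40 N and contact force between the fingers and cover above 4 N); the arm keeps its last pose, push and grip.
It fails at once if the timer is moved more than 30 mm (distance of lab_timer from where it was at the start of the episode above 0.03 m).
It fails at once if the petri dish stack is moved more than 30 mm (distance of petri_stack from where it was at the start of the episode above 0.03 m).
It fails at once if the amber bottle is moved more than 30 mm (distance of reagent_amber from where it was at the start of the episode above 0.03 m).
It also fails if it takes over 64 s, if anything falls off the work surface, if the arm or the gripper's body presses on something with over 40 N, if the wrist force passes 120 N, or if a joint passes its speed limit or range.

## Working session

There is one attempt and no reset: what is moved stays moved. The work goes in short steps, Python scripts to look and compute and a shell command to move; the robot and the scene stay as the last step left them, time stands still between calls to the robot, and variables do not carry over. Pictures are saved under pics/ and viewed, at most 10 in all, crops included, and the job is handed in when it is done.

```bash
mkdir -p pics; cat > h.py <<'E'
import numpy as np, cv2
from cell import robot
from scipy.spatial.transform import Rotation as R
def ray(cp,px):
    K=np.array(cp["intrinsics"]);k=cp["k1"];T=np.array(cp["world_from_camera"])
    d=np.linalg.inv(K)@[px[0],px[1],1];p=d[:2].copy();q=p.copy()
    for _ in range(20): q=p/(1+k*(q@q))
    return T[:3,3],T[:3,:3]@[q[0],q[1],1]
def plane(cp,px,z):
    o,d=ray(cp,px);return o+d*(z-o[2])/d[2]
def proj(cp,P):
    K=np.array(cp["intrinsics"]);T=np.array(cp["world_from_camera"])
    c=T[:3,:3].T@(np.array(P)-T[:3,3]);s=c[:2]/c[2];s=s*(1+cp["k1"]*(s@s));return (K@[s[0],s[1],1])[:2]
E
python3 - <<'E'
from h import *
for n in("top","scene"):
    cv2.imwrite(f"pics/{n}0.png",robot.snapshot(n));cp=robot.camera_params(n);print(n,np.round(cp["world_from_camera"],3).tolist(),np.round(cp["intrinsics"],1).tolist(),cp["k1"])
s=robot.sense();print(s)
E
```

```text
top [[0.015, -0.995, 0.097, 0.402], [-1.0, -0.015, 0.003, -0.028], [-0.001, -0.097, -0.995, 1.305], [0.0, 0.0, 0.0, 1.0]] [[460.3, 0.0, 276.0], [0.0, 460.3, 215.0], [0.0, 0.0, 1.0]] 0.024342577381551433
scene [[-0.766, -0.427, 0.481, -0.011], [-0.643, 0.497, -0.583, 0.613], [0.01, -0.756, -0.655, 0.769], [0.0, 0.0, 0.0, 1.0]] [[488.5, 0.0, 278.3], [0.0, 488.5, 205.9], [0.0, 0.0, 1.0]] -0.09310357118607805
{'time_s': 0.1, 'qpos': array([-7.40255745e+01,  1.83481359e+01,  8.97011646e+01, -9.79477202e-04,
        7.20441856e+01, -1.14486262e+00]), 'dq': array([ 0.04513326, -0.1638188 , -0.16921827, -0.00578206,  0.10085075,
        0.01145807]), 'joint_efforts': array([ 7.02780289e-04, -4.13331699e+01, -2.32508111e+01,  7.29790097e-02,
        4.22123086e-02, -6.59314787e-05]), 'position': array([ 0.16914141, -0.54909392,  0.22719091]), 'tool_rot': array([-1.79906514e+02, -9.36787381e-04,  1.71195901e+01]), 'wrist_force': array([-0.49922288, -0.08757624,  0.25366648]), 'torque': array([-0.07769139, -0.01316167,  0.01668796]), 'grasp_force': 0.0, 'finger_gap': 1.0012225940143122}
```

View pics/top0.png

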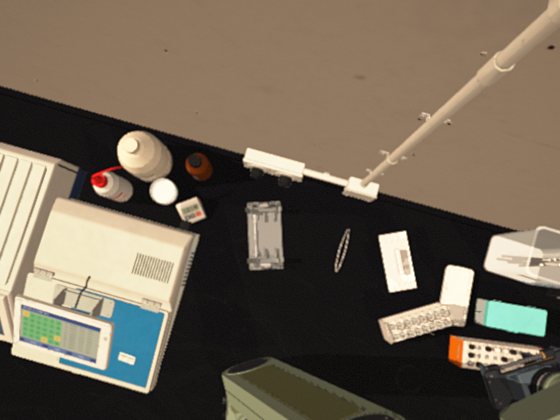

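View pics/scene0.png

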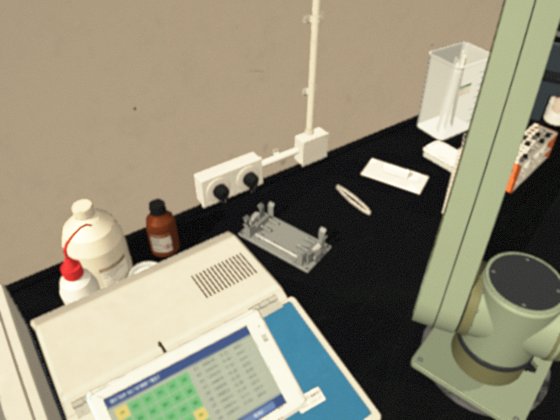

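Top view: cassette at about (265,235), tweezers at (342,250), cover at (397,261) with its rib at about (405,262). The bottle, dishes and timer are well to the left, at (165–200, 165–210).

```bash
python3 - <<'E'
from h import *
im=cv2.imread("pics/top0.png");cp=robot.camera_params("top")
g=cv2.cvtColor(im,cv2.COLOR_BGR2GRAY)
for n,(x0,y0,x1,y1),z,t in(("cass",(235,196,295,276),.005,60),("tw",(325,222,362,282),.004,60),("cover",(370,222,425,300),.006,110)):
    m=np.zeros_like(g);m[y0:y1,x0:x1]=(g[y0:y1,x0:x1]>t)*255
    c=max(cv2.findContours(m,0,2)[0],key=cv2.contourArea)
    b=cv2.boxPoints(cv2.minAreaRect(c));P=np.array([plane(cp,p,z) for p in b])
    e=P[1]-P[0];f=P[2]-P[1]
    if np.linalg.norm(f)>np.linalg.norm(e): e,f=f,e
    print(n,np.round(P.mean(0),3),"L",np.round([np.linalg.norm(e),np.linalg.norm(f)],3),"ang",np.degrees(np.arctan2(e[1],e[0]))%180)
cw=robot.camera_params("wrist");s=robot.sense()
Rt=R.from_euler("xyz",s["tool_rot"],degrees=True).as_matrix();T=np.array(cw["world_from_camera"])
print("cam in tool",Rt.T@(T[:3,3]-s["position"]),np.round(Rt.T@T[:3,:3],2).tolist(),np.round(cw["intrinsics"],0).tolist())
print("tool axes",np.round(Rt,3).tolist())
E
```

```text
cass [0.47  0.009 0.005] L [0.194 0.103] ang 3.125381214259505
tw [ 0.431 -0.21   0.004] L [0.127 0.025] ang 161.7190873308139
cover [ 0.403 -0.365  0.006] L [0.164 0.082] ang 9.836562569111663
cam in tool [ 0.07965817  0.00024124 -0.15766094] [[-0.0, -0.96, -0.28], [1.0, -0.0, 0.0], [-0.0, -0.28, 0.96]] [[337.0, 0.0, 276.0], [0.0, 337.0, 213.0], [0.0, 0.0, 1.0]]
tool axes [[0.956, 0.294, -0.0], [0.294, -0.956, 0.002], [0.0, -0.002, -1.0]]
```

```bash
python3 -m creep '{"deltas":[[[350,-247,20,0,0,35,1],[350,-247,20,0,0,35,1],[350,-247,20,0,0,35,1],[350,-247,20,0,0,35,1],[350,-247,20,0,0,35,1]]]}' 20
python3 -m creep '{"deltas":[[[0,0,0,0,0,0,1]]]}'; python3 - <<'E'
from h import *
s=robot.sense();print(s["position"],s["tool_rot"])
E
```

```text
time_s: 0.72
position: [0.3547, -0.3091, 0.2136]
tool_rot: [-180.0, -0.0, -17.9]
wrist_force: [0.7, 0.1, 0.2]
finger_gap: 1.004
grasp_force: 0.0
time_s: 0.85
position: [0.3555, -0.3075, 0.2135]
tool_rot: [-179.9, 0.1, -17.5]
wrist_force: [0.1, -0.4, 0.4]
finger_gap: 0.999
grasp_force: 0.0
[ 0.35552513 -0.30747992  0.21348056] [-1.79926048e+02  5.09312242e-02 -1.75071005e+01]
```

```bash
python3 -m creep '{"deltas":[[[43,-116,10,0,0,0,1],[43,-116,10,0,0,0,1],[43,-116,10,0,0,0,1],[43,-116,10,0,0,0,1]]]}'; python3 - <<'E'
from h import *
s=robot.sense();cp=robot.camera_params("wrist");im=robot.snapshot("wrist");cv2.imwrite("pics/w1.png",im)
np.save("w1.npy",cp,allow_pickle=True);print(s["position"],s["tool_rot"])
for P in([.47,.009,.005],[.431,-.21,.004],[.403,-.365,.006]):print(proj(cp,P))
E
```

```text
time_s: 1.35
position: [0.4299, -0.2145, 0.2037]
tool_rot: [179.9, 0.0, -17.9]
wrist_force: [-0.6, -1.0, -0.3]
finger_gap: 1.0
grasp_force: 0.0
[ 0.4299163  -0.21448969  0.20369416] [ 1.79949664e+02  4.29063814e-02 -1.78851639e+01]
[ 73.14357423 218.0863546 ]
[271.53649023 191.07936875]
[418.12892303 172.12714343]
```

View pics/w1.png

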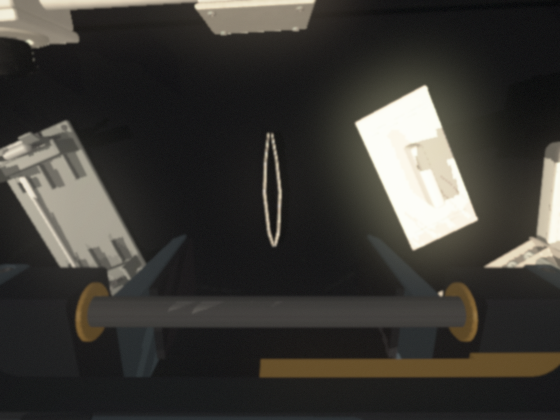

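The wrist view shows the tweezers upright in the image from (269,133) to (274,247). The cover's corners are at about (356,122), (427,86), (477,218) and (414,250). Part of the cassette shows at the left.

```bash
python3 - <<'E'
from h import *
im=cv2.imread("pics/w1.png");cp=np.load("w1.npy",allow_pickle=True).item()
g=cv2.cvtColor(im,cv2.COLOR_BGR2GRAY)
for n,(x0,y0,x1,y1),z,t in(("tw",(240,120,310,258),.004,100),("cover",(330,70,500,262),.006,170)):
    m=np.zeros_like(g);m[y0:y1,x0:x1]=(g[y0:y1,x0:x1]>t)*255
    c=max(cv2.findContours(m,0,2)[0],key=cv2.contourArea)
    P=np.array([plane(cp,p,z)[:2] for p in c[:,0].astype(float)])*1000
    b=cv2.boxPoints(cv2.minAreaRect(P.astype(np.float32)))
    e=b[1]-b[0];f=b[2]-b[1]
    if np.linalg.norm(f)>np.linalg.norm(e): e,f=f,e
    print(n,b.mean(0),"L",[np.linalg.norm(e),np.linalg.norm(f)],"ang",np.degrees(np.arctan2(e[1],e[0]))%180)
E
```

```text
tw [ 430.24048 -210.22496] L [np.float32(124.22013), np.float32(19.64967)] ang 162.30229
cover [ 401.96222 -365.16092] L [np.float32(160.23376), np.float32(77.68205)] ang 10.209374
```

```bash
python3 -m creep '{"deltas":[[[-1,-3,150,0,0,0,0.5],[-1,-3,150,0,0,0,0.5],[-1,-3,150,0,0,0,0.5],[-1,-3,150,0,0,0,0.5],[-1,-3,150,0,0,0,0.5]]]}'; python3 - <<'E'
from h import *
s=robot.sense();Rt=R.from_euler("xyz",s["tool_rot"],degrees=True).as_matrix()
print(s["position"],s["tool_rot"],1000*Rt.T@(np.array([.4302,-.2102,.0165])-s["position"]))
E
```

```text
time_s: 2.02
position: [0.4311, -0.212, 0.0551]
tool_rot: [180.0, -0.2, -18.0]
wrist_force: [-0.1, 0.4, 0.8]
finger_gap: 0.511
grasp_force: 0.0
[ 0.431061   -0.21197269  0.05512773] [ 1.79962311e+02 -1.51255346e-01 -1.79771969e+01] [-1.46805665 -1.44581548 38.62304185]
```

```bash
python3 -m creep '{"deltas":[[[-1,-1.5,38,0,0,0,0.5],[-1,-1.5,38,0,0,0,0.5],[-1,-1.5,38,0,0,0,0.5],[-1,-1.5,38,0,0,0,0.5]]]}' 12; 
python3 -m creep '{"deltas":[[[0,0,0,0,0,0,0],[0,0,0,0,0,0,0],[0,0,0,0,0,0,0],[0,0,0,0,0,0,0]]]}' 12
python3 -m creep '{"deltas":[[[0,0,-60,0,0,0,0],[0,0,-150,0,0,0,0],[0,0,-150,0,0,0,0],[0,0,-150,0,0,0,0]]]}' 12
```

```text
time_s: 2.52
position: [0.4308, -0.2092, 0.0173]
tool_rot: [180.0, -0.1, -17.9]
wrist_force: [0.7, 0.4, 0.0]
finger_gap: 0.497
grasp_force: 0.0
time_s: 3.02
position: [0.43, -0.2087, 0.016]
tool_rot: [180.0, -0.0, -17.9]
wrist_force: [-0.2, 0.1, 2.2]
finger_gap: 0.197
grasp_force: 12.0
time_s: 3.52
position: [0.4312, -0.2093, 0.1679]
tool_rot: [179.9, -0.3, -17.9]
wrist_force: [0.2, -0.2, -0.8]
finger_gap: 0.194
grasp_force: 12.0
```

```bash
python3 -m creep '{"deltas":[[[-60,-85,-50,0,0,-21,0],[-60,-85,-50,0,0,-21,0],[-60,-85,-50,0,0,-21,0],[-60,-85,-50,0,0,-21,0],[-60,-85,-50,0,0,-21,0]]]}' 12
python3 - <<'E'
from h import *
s=robot.sense();cp=robot.camera_params("wrist");im=robot.snapshot("wrist");cv2.imwrite("pics/w2.png",im)
np.save("w2.npy",cp,allow_pickle=True);print(s["position"],s["tool_rot"])
E
```

```text
time_s: 4.15
position: [0.3987, -0.11, 0.2146]
tool_rot: [-180.0, 0.1, 3.0]
wrist_force: [-0.0, -0.9, -0.8]
finger_gap: 0.195
grasp_force: 12.0
[ 0.39874073 -0.11000282  0.21462687] [-1.79970295e+02  1.35676561e-01  3.03689324e+00]
```

View pics/w2.png

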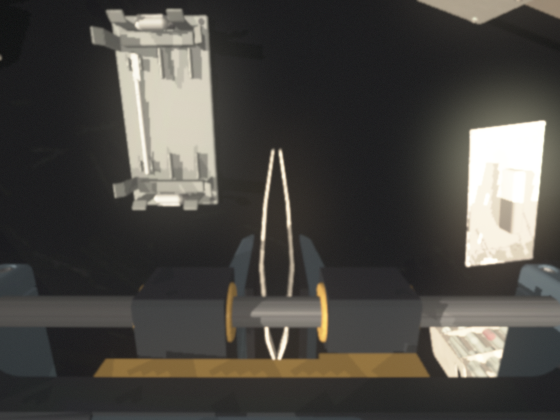

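The cassette is fully visible, spanning about (95–218, 10–208), and the spatula is on its left (+y) side. The tweezers are held straight in the jaws. I'll zoom in for corners.

```bash
python3 - <<'E'
from h import *
im=cv2.imread("pics/w2.png")[0:215,85:235]
im=np.rot90(cv2.resize(im,None,fx=3.6,fy=3.6,interpolation=cv2.INTER_CUBIC)).copy()
cv2.imwrite("pics/w2c.png",im);print(im.shape)
E
```

```text
(540, 774, 3)
```

View pics/w2c.png

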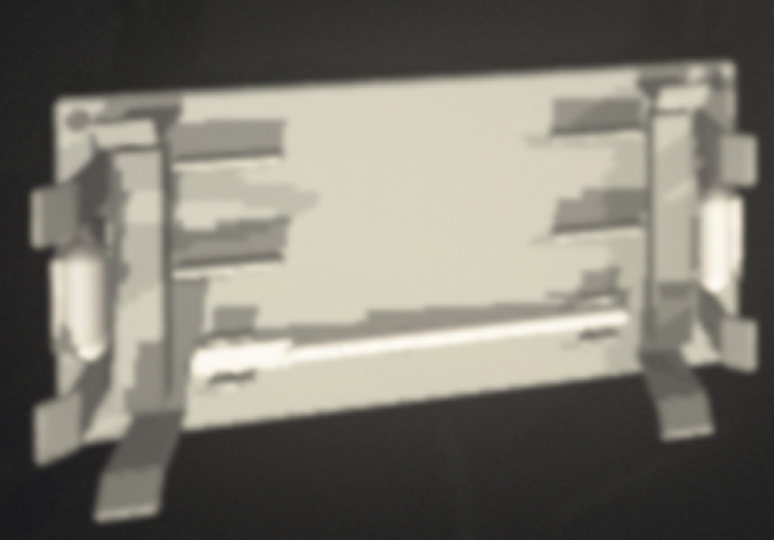

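```bash
python3 - <<'E'
from h import *
cp=np.load("w2.npy",allow_pickle=True).item()
def W(i,j,z): return plane(cp,(85+(539-j)/3.6-.36, i/3.6-.36),z)[:2]*1000   # i=crop x, j=crop y
for z in(.005,.0):
    a=W(56,100,z);b=W(736,64,z);c=W(185,428,.005);d=W(640,373,.005)
    u=(b-a)/np.linalg.norm(b-a);n=np.array([-u[1],u[0]])
    ang=np.degrees(np.arctan2(*(-u)[::-1]));v=(c-d)/np.linalg.norm(c-d)
    w=[abs((p-a)@n) for p in(c,d)]
    print(z,"len",np.linalg.norm(b-a),"wid",w,"ang",ang,np.degrees(np.arctan2(v[1],v[0])), a,b)
    s=np.sign((c-a)@n); print("centre",(a+b)/2+s*n*np.mean(w)/2)
E
```

```text
0.005 len 189.8508623552951 wid [np.float64(92.94762087038545), np.float64(93.28786613393498)] ang 3.095886499648939 2.9432322638000494 [566.72395247 -33.65281429] [377.1501679  -43.90611331]
centre [469.42254943   7.71145762]
0.0 len 192.43692171255148 wid [np.float64(92.0275418248712), np.float64(92.36778708842073)] ang 3.095886499648938 2.9432322638000494 [567.92257869 -32.6665615 ] [375.76650898 -43.05952615]
centre [469.3548785    8.16850948]
```

```bash
python3 -m creep '{"deltas":[[[77,-100,60,0,0,0,0],[77,-100,60,0,0,0,0],[77,-100,120,0,0,0,0],[77,-100,120,0,0,0,0],[77,-100,120,0,0,0,0]]]}' 12
python3 -m creep '{"deltas":[[[0,0,30,0,0,0,0],[0,0,30,0,0,0,0],[0,0,30,0,0,0,0]]]}' 12
python3 - <<'E'
from h import *
s=robot.sense();Rt=R.from_euler("xyz",s["tool_rot"],degrees=True).as_matrix()
print(s["position"],s["tool_rot"],1000*Rt.T@(np.array([.4698,-.0061,.0215])-s["position"]))
E
```

```text
time_s: 4.82
position: [0.4708, -0.0062, 0.0963]
tool_rot: [180.0, 0.0, 3.1]
wrist_force: [-0.2, 0.3, -0.3]
finger_gap: 0.196
grasp_force: 12.0
time_s: 5.2
position: [0.4716, -0.006, 0.0678]
tool_rot: [180.0, -0.2, 3.1]
wrist_force: [0.7, -0.0, -0.1]
finger_gap: 0.195
grasp_force: 12.0
[ 0.47163465 -0.00599932  0.06780391] [179.97419964  -0.204997     3.05812148] [-2.00306507e+00 -1.81908132e-02  4.62970397e+01]
```

```bash
python3 -m creep '{"deltas":[[[-1,0,15,0,0,0,0],[-1,0,30,0,0,0,0],[-1,0,38,0,0,0,0],[-1,0,43,0,0,0,0],[-1,0,45.5,0,0,0,0]]]}' 12
python3 -m creep '{"deltas":[[[0,0,0,0,0,0,0],[0,0,0,0,0,0,0]]]}' 12
```

```text
time_s: 5.82
position: [0.4698, -0.0055, 0.0208]
tool_rot: [180.0, -0.1, 3.1]
wrist_force: [-2.7, 0.7, 15.0]
finger_gap: 0.196
grasp_force: 12.0
time_s: 6.08
position: [0.4699, -0.0055, 0.0208]
tool_rot: [180.0, -0.1, 3.1]
wrist_force: [1.1, 0.5, 3.4]
finger_gap: 0.195
grasp_force: 12.0
```

```bash
python3 -m creep '{"deltas":[[[0,0,-0.5,0,0,0,0.32],[0,0,-0.5,0,0,0,0.32],[0,0,-0.5,0,0,0,0.32],[0,0,-0.5,0,0,0,0.32]]]}' 12
python3 -m creep '{"deltas":[[[0,0,-30,0,0,0,0.32],[0,0,-80,0,0,0,0.32],[0,0,-140,0,0,0,0.32],[-60,100,-180,0,0,0,0.5],[-60,100,-180,0,0,0,0.5]]]}' 12
python3 -m creep '{"deltas":[[[0,0,0,0,0,0,0.5],[0,0,0,0,0,0,0.5]]]}' 12
python3 - <<'E'
from h import *
s=robot.sense();cp=robot.camera_params("wrist");im=robot.snapshot("wrist");cv2.imwrite("pics/w3.png",im)
np.save("w3.npy",cp,allow_pickle=True);print(s["position"],s["tool_rot"])
E
```

```text
time_s: 6.58
position: [0.4693, -0.0054, 0.0208]
tool_rot: [180.0, 0.0, 3.1]
wrist_force: [-0.1, -0.5, 0.2]
finger_gap: 0.32
grasp_force: 0.0
time_s: 7.2
position: [0.4145, -0.1094, 0.2021]
tool_rot: [179.9, -0.1, 3.3]
wrist_force: [0.3, -0.8, -0.3]
finger_gap: 0.49
grasp_force: 0.0
time_s: 7.45
position: [0.4149, -0.1082, 0.2006]
tool_rot: [-180.0, 0.0, 3.1]
wrist_force: [1.2, -0.5, 0.2]
finger_gap: 0.501
grasp_force: 0.0
[ 0.41486778 -0.10823427  0.20062229] [-1.79966782e+02  1.41581311e-03  3.07128079e+00]
```

View pics/w3.png

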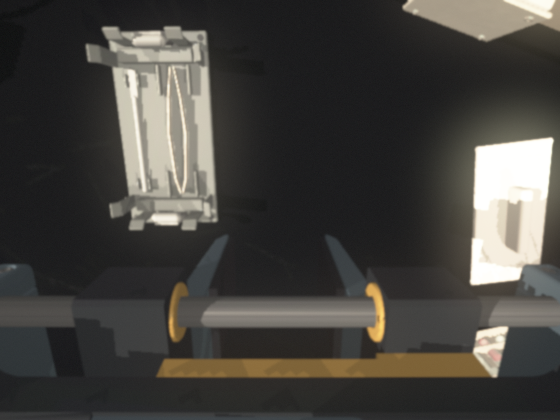

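The tweezers lie in the slot between the ribs, from (168,67) to (183,191). Next is the cover.

```bash
python3 -m creep '{"deltas":[[[-27,256,0,0,0,-7.1,0.6],[-27,256,0,0,0,-7.1,0.6],[-27,256,0,0,0,-7.1,0.6],[-27,256,60,0,0,-7.1,0.6],[-27,256,100,0,0,-7.1,0.6]]]}' 30
python3 -m creep '{"deltas":[[[0,0,0,0,0,0,0.6],[0,0,0,0,0,0,0.6]]]}'
python3 - <<'E'
from h import *
s=robot.sense();Rt=R.from_euler("xyz",s["tool_rot"],degrees=True).as_matrix()
print(s["position"],s["tool_rot"],1000*Rt.T@(np.array([.402,-.3652,.0215])-s["position"]))
E
```

```text
time_s: 8.12
position: [0.4041, -0.3676, 0.1009]
tool_rot: [179.8, -0.2, 10.2]
wrist_force: [0.2, -0.8, -0.7]
finger_gap: 0.602
grasp_force: 0.0
time_s: 8.38
position: [0.4032, -0.3644, 0.1023]
tool_rot: [-180.0, -0.0, 10.3]
wrist_force: [1.7, -0.9, 0.1]
finger_gap: 0.596
grasp_force: 0.0
[ 0.40318558 -0.36442906  0.10231311] [-1.79998949e+02 -2.63754072e-02  1.03155067e+01] [-1.34166425  0.54766082 80.81249153]
```

```bash
python3 -m creep '{"deltas":[[[-1,0.5,40,0,0,0,0.6],[-1,0.5,65,0,0,0,0.6],[-1,0.5,75,0,0,0,0.6],[-1,0.5,79.5,0,0,0,0.6],[-1,0.5,79.5,0,0,0,0.6]]]}' 40
python3 -m creep '{"deltas":[[[0,0,0,0,0,0,0],[0,0,0,0,0,0,0],[0,0,0,0,0,0,0],[0,0,0,0,0,0,0],[0,0,0,0,0,0,0]]]}' 40
```

```text
time_s: 9.0
position: [0.4019, -0.3662, 0.0234]
tool_rot: [179.9, -0.1, 10.3]
wrist_force: [0.6, -0.2, -0.1]
finger_gap: 0.601
grasp_force: 0.0
time_s: 9.62
position: [0.401, -0.366, 0.0223]
tool_rot: [-180.0, 0.0, 10.2]
wrist_force: [-1.0, 0.4, -0.1]
finger_gap: 0.13
grasp_force: 40.0
```

```bash
python3 -m creep '{"deltas":[[[0,0,0,0,0,0,0.25],[0,0,2,0,0,0,0.25],[0,0,2.5,0,0,0,0.25],[0,0,2.5,0,0,0,0.25]]]}' 40
python3 -m creep '{"deltas":[[[0,0,0,0,0,0,0],[0,0,0,0,0,0,0],[0,0,0,0,0,0,0],[0,0,0,0,0,0,0]]]}' 40
```

```text
time_s: 10.12
position: [0.4012, -0.3662, 0.0203]
tool_rot: [180.0, -0.0, 10.2]
wrist_force: [-0.1, 1.6, 5.4]
finger_gap: 0.252
grasp_force: 2.5
time_s: 10.62
position: [0.4013, -0.366, 0.0203]
tool_rot: [180.0, -0.0, 10.2]
wrist_force: [-0.4, 0.7, 5.0]
finger_gap: 0.131
grasp_force: 41.1
```

```bash
python3 -m creep '{"deltas":[[[0,0,-50,0,0,0,0],[0,0,-110,0,0,0,0],[40,-110,-120,0,0,7.2,0],[60,-165,-120,0,0,7.2,0],[80,-220,-120,0,0,7.2,0]]]}' 40
python3 -m creep '{"deltas":[[[0,0,0,0,0,0,0]]]}' 40
python3 - <<'E'
from h import *
s=robot.sense();Rt=R.from_euler("xyz",s["tool_rot"],degrees=True).as_matrix()
print(s["position"],s["tool_rot"],1000*Rt.T@(np.array([.4694,.0079,.140])-s["position"]))
cp=robot.camera_params("wrist");im=robot.snapshot("wrist");cv2.imwrite("pics/w4.png",im)
np.save("w4.npy",cp,allow_pickle=True);np.save("w4s.npy",s,allow_pickle=True)
E
```

```text
time_s: 11.25
position: [0.4327, -0.1798, 0.1388]
tool_rot: [180.0, -0.0, 3.0]
wrist_force: [0.5, -0.3, -1.3]
finger_gap: 0.133
grasp_force: 41.2
time_s: 11.38
position: [0.4325, -0.1778, 0.1386]
tool_rot: [-179.9, 0.1, 3.4]
wrist_force: [0.4, -2.1, -1.6]
finger_gap: 0.132
grasp_force: 41.1
[ 0.43248165 -0.17779023  0.13859064] [-1.79926811e+02  6.19532937e-02  3.35693198e+00] [  47.72673275 -183.21153448   -1.22693551]
```

View pics/w4.png

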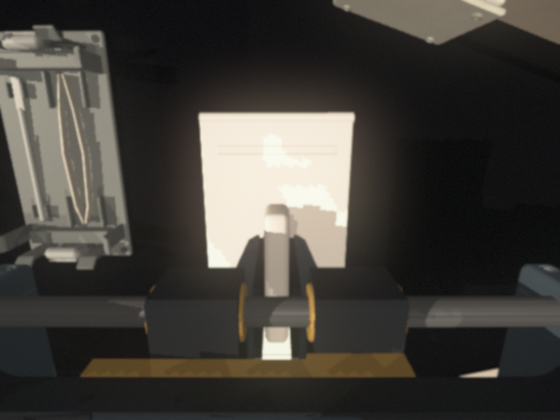

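The held cover is square to the jaws. Its far edge is at rows 113–119, columns 200–353, and the tweezers are still in the slot.

```bash
python3 - <<'E'
from h import *
cp=np.load("w4.npy",allow_pickle=True).item();s=np.load("w4s.npy",allow_pickle=True).item()
Rt=R.from_euler("xyz",s["tool_rot"],degrees=True).as_matrix();p=s["position"]
for dz in(.014,.020):
  for px in((200,114),(353,114),(200,119),(353,119)):
    print(dz,px,np.round(1000*Rt.T@(plane(cp,px,p[2]-dz)-p),1))
E
```

```text
0.014 (200, 114) [ 79.9 -37.   14. ]
0.014 (353, 114) [79.8 37.9 13.9]
0.014 (200, 119) [ 77.5 -37.2  14. ]
0.014 (353, 119) [77.5 38.  13.9]
0.02 (200, 114) [ 79.9 -38.3  20. ]
0.02 (353, 114) [79.8 39.2 19.9]
0.02 (200, 119) [ 77.5 -38.5  20. ]
0.02 (353, 119) [77.4 39.3 19.9]
```

```bash
python3 -m creep '{"deltas":[[[48,-183,0,0,0,0,0],[48,-183,0,0,0,0,0],[48,-183,0,0,0,0,0],[48,-183,20,0,0,0,0],[48,-183,40,0,0,0,0]]]}' 40
python3 -m creep '{"deltas":[[[0,0,0,0,0,0,0],[0,0,0,0,0,0,0],[0,0,0,0,0,0,0]]]}' 40
python3 - <<'E'
from h import *
s=[robot.sense()];Rt=R.from_euler("xyz",s[0]["tool_rot"],degrees=True).as_matrix()
print(s[0]["position"],s[0]["tool_rot"],s[0]["wrist_force"],1000*Rt.T@(np.array([.4694,.0079,.0535])-s[0]["position"]))
E
```

```text
time_s: 12.05
position: [0.4718, 0.0034, 0.0982]
tool_rot: [180.0, -0.0, 3.1]
wrist_force: [-0.1, 0.0, -0.8]
finger_gap: 0.13
grasp_force: 41.1
time_s: 12.42
position: [0.4718, 0.0031, 0.0996]
tool_rot: [180.0, -0.1, 3.0]
wrist_force: [0.3, -0.1, -1.7]
finger_gap: 0.131
grasp_force: 41.1
[0.47179635 0.00314472 0.09959926] [ 1.79983632e+02 -1.01317031e-01  2.95605948e+00] [ 0.26670851 -0.08132247 -1.68304756] [-2.22944102 -4.88569954 46.09399339]
```

```bash
python3 -m creep '{"deltas":[[[-2,-5,20,0,0,0,0],[-2,-5,28,0,0,0,0],[-2,-5,28,0,0,0,0]]]}' 40
python3 -m creep '{"deltas":[[[0,0,0,0,0,0,0],[0,0,0,0,0,0,0]]]}' 40
```

```text
time_s: 12.8
position: [0.4688, 0.0085, 0.0708]
tool_rot: [180.0, 0.0, 3.0]
wrist_force: [-0.3, 0.5, -1.3]
finger_gap: 0.129
grasp_force: 41.1
time_s: 13.05
position: [0.4693, 0.0086, 0.0714]
tool_rot: [180.0, -0.1, 3.0]
wrist_force: [-0.8, -0.5, -1.1]
finger_gap: 0.129
grasp_force: 41.1
```

```bash
python3 -m creep '{"deltas":[[[0,0.5,4,0,0,0,0],[0,0.5,8,0,0,0,0],[0,0.5,12,0,0,0,0],[0,0.5,15,0,0,0,0],[0,0.5,17,0,0,0,0]]]}' 40
python3 -m creep '{"deltas":[[[0,0,1,0,0,0,0],[0,0,2,0,0,0,0],[0,0,3,0,0,0,0]]]}' 40
```

```text
time_s: 13.68
position: [0.4687, 0.0082, 0.0535]
tool_rot: [180.0, 0.0, 3.0]
wrist_force: [0.5, -0.1, -0.8]
finger_gap: 0.128
grasp_force: 41.1
time_s: 14.05
position: [0.4695, 0.0082, 0.0517]
tool_rot: [180.0, -0.1, 3.0]
wrist_force: [-2.3, 0.4, 8.5]
finger_gap: 0.126
grasp_force: 42.3
```

```bash
python3 -m creep '{"deltas":[[[0,0,1,0,0,0,0],[0,0,2,0,0,0,0],[0,0,3,0,0,0,0],[0,0,4,0,0,0,0]]]}' 40
python3 -m creep '{"deltas":[[[0,0,1,0,0,0,0],[0,0,2,0,0,0,0],[0,0,3,0,0,0,0]]]}' 40
```

```text
time_s: 14.55
position: [0.4694, 0.0082, 0.0479]
tool_rot: [180.0, -0.1, 3.0]
wrist_force: [-1.8, -0.7, 5.7]
finger_gap: 0.131
grasp_force: 41.9
time_s: 14.92
position: [0.4688, 0.0082, 0.0435]
tool_rot: [180.0, 0.0, 3.0]
wrist_force: [0.6, -0.4, -3.3]
finger_gap: 0.13
grasp_force: 41.0
```

Snapped past the catches. Now down to the seat.

```bash
python3 -m creep '{"deltas":[[[0,0,1,0,0,0,0],[0,0,2,0,0,0,0],[0,0,3,0,0,0,0],[0,0,4,0,0,0,0],[0,0,5,0,0,0,0]]]}' 40
python3 -m creep '{"deltas":[[[0,0,0.5,0,0,0,0],[0,0,0.5,0,0,0,0]]]}' 40
```

```text
time_s: 15.55
position: [0.4688, 0.0082, 0.039]
tool_rot: [180.0, -0.0, 3.0]
wrist_force: [-0.1, -0.2, -0.4]
finger_gap: 0.127
grasp_force: 41.1
time_s: 15.8
position: [0.4688, 0.0082, 0.0385]
tool_rot: [180.0, -0.0, 3.0]
wrist_force: [0.3, 0.8, -1.4]
finger_gap: 0.133
grasp_force: 41.1
```

```bash
python3 -m creep '{"deltas":[[[0,0,0.5,0,0,0,0],[0,0,0.5,0,0,0,0]]]}' 40
python3 -m creep '{"deltas":[[[0,0,0.5,0,0,0,0],[0,0,0.5,0,0,0,0]]]}' 40
```

```text
time_s: 16.05
position: [0.469, 0.0082, 0.0383]
tool_rot: [180.0, -0.0, 3.0]
wrist_force: [-1.4, -0.4, 4.8]
finger_gap: 0.126
grasp_force: 41.8
time_s: 16.3
position: [0.4691, 0.0082, 0.0383]
tool_rot: [180.0, -0.0, 3.0]
wrist_force: [-2.3, 1.2, 8.7]
finger_gap: 0.127
grasp_force: 42.4
```

```bash
python3 -m creep '{"deltas":[[[0,0,0.3,0,0,0,0],[0,0,0.3,0,0,0,0],[0,0,0.3,0,0,0,0],[0,0,0.3,0,0,0,0],[0,0,0.3,0,0,0,0]]]}' 40
python3 - <<'E'
from h import *
a=robot.snapshot("top")[180:290,220:310];b=robot.snapshot("scene")[170:290,200:350]
a=cv2.resize(a,(360,440),interpolation=2);b=cv2.resize(b,(440,440*120//150),interpolation=2)
c=np.zeros((440,800,3),np.uint8);c[:,:360]=a;c[:b.shape[0],360:]=b;cv2.imwrite("pics/end.png",c)
print(robot.sense()["position"],robot.sense()["wrist_force"])
E
```

```text
time_s: 16.92
position: [0.469, 0.0082, 0.0382]
tool_rot: [180.0, -0.0, 3.0]
wrist_force: [-2.9, 0.6, 12.5]
finger_gap: 0.131
grasp_force: 42.7
[0.46907284 0.0081656  0.03827192] [-2.88140223 -0.3746135  11.51968693]
```

View pics/end.png

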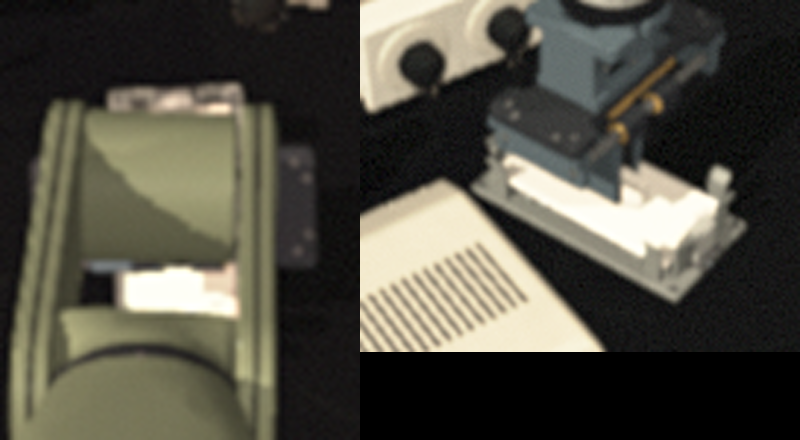

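The cover sits level and low between the posts. The seat height matches the prediction (TCP z 38.3 mm), and the push is about 12 N and steady.

```bash
python3 -c "
from cell import robot
print(robot.sign_off())"
```

```text
the job is handed in; nothing more can be done
None
```

The job is handed in with no verdict returned: the tweezers lie in their compartment and the cover sits at its seat height. The force dropped on the way down as it should when the catches snap, though I couldn't see them directly. The gripper still holds the rib, pressing with about 12 N.

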